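Offer up a guard hinge leaf to its bench bracket and hold it for the pin

ROBOT

A 6-joint arm with a two-finger parallel gripper is mounted at the origin on the work surface. World frame = base frame: x ahead of the robot, y to its left, z up, the work surface at z = 0. Lengths are in m, angles in rad, forces in N, time in s.
With the tool pointing down it reaches from about 0.275 to 0.75 m from the base axis. Payload 10.2 kg.
Tool frame: the origin (TCP) lies between the finger pads; the fingertips stand 11 mm ahead of it and the grasp point (between the pads) lies 8 mm behind it; y points along the fingers, z is the direction in which the jaws open and shut, and the axes are right-handed (so a half turn about y gives the same grasp; the last joint's range is limited). The gripper opens to 85 mm and grips with 20 to 120 N. Pads are 22 mm wide; open, the fingers measure 114 mm over their backs; the gripper's body (76 mm by 85 mm) begins 54 mm behind the grasp point. The pads swing forward as they close: fully open they stand 13 mm farther back than shut.
Start: joints at [0.976, 0.313, 1.498, -0, 1.331, -0.223], TCP at [0.191, 0.489, 0.222] pointing down, gripper open.
Joint ranges: [-2.94, 2.94], [-0.97, 2.17], [0.19, 2.56], [-1.23, 4.37], [0.02, 3.11], [-2.88, 2.88]. Speed limits (rad/s): [2.39, 2.39, 3.01, 3.14, 3.14, 3.14].

INTERFACE

Orientations are given as a 3x3 rotation matrix whose columns are the frame's x, y, z axes.
In Python, from rig import * gives the robot as it stands.
- The arm moves only by the tool play_rows, never from a script. Its argument "targets" is one flat list of numbers, 7 for each row, row after row: the finger opening in mm, from 0 to 85.4, then the shift along the tool's x, y, z in mm, then the turn, a rotation vector about the tool's x, y, z in degrees. A call has 1 to 8 rows; each row is the pose to reach, as a shift and turn from the pose commanded when the call began, along the tool's axes at that moment; what a row does not reach only later rows make up. A row lasts 1/10 s, in which the tool goes at most 50 mm and 8.59 degrees, less where a joint would pass 70% of its speed; a pose out of reach is approached as far as the arm can. A call with a gripper value outside its range is refused whole. The fingers move at their own pace and stop on an object; "force" is the grip in N (left out, the last holds). Time passes only in rows, so rows that repeat a pose let the fingers close. It gives the time, the measured TCP pose, the force and the opening at its end, in the units of the state.
- state(): the state, without advancing time (a new reading comes with each control period).
- get_image(name): name is "side" or "top" or "wrist"; returns a dict with "image" (420x560x3 uint8, red, green, blue), "z_map" (420x560 float32, m along the optical axis (not along the pixel's ray), 0 where there is no reading), "camera_matrix" (3x3 intrinsics, pixels), "k1" (the pictures are not rectified: a ray, as slopes to the right and down, at radius r is drawn at 1 + k1 r^2 times it, then the intrinsics apply), "view" (4x4, takes a point from world to camera coordinates). Camera axes: x right, y down, z forward; pixel columns grow to the right and rows downward; lengths in m; the calibration is good to about 2 mm. A picture is of the moment at which its call begins.
- finish_job(): hands the job in, once; it reports no verdict.
The state is a dict: "time_s": time; "q": joint angles; "joint_vel": joint speeds; "joint_torque": joint torques, N m; "tcp_pos": TCP position; "orientation": TCP orientation; "contact_force": force on the tool from outside, world axes, zero at the start; "moment": the same for the moment, N m; "gripper_width": finger opening in m.
Only numpy, scipy, OpenCV 4.12 (cv2) and the standard library are available. Lean on these libraries where they do the work, as an engineer would, in place of code of your own. Each camera call takes 0.05 s, during which the arm holds its last target.

TASK

Two guard hinge leaves hang on the hook stands: take the one with the single middle knuckle, which mates with the bracket on the bench, lift it up and off its peg, and lower that knuckle between the bracket's two knuckles until all three holes line up on one straight line, so that a pin could be pushed through. Finish while holding it there, steady, in the gripper alone: do not let go, and do not let it rest on or press against the bracket. Leave the other leaf hanging and the other things on the bench where they are.

Things in the scene. Friction and masses are not known exactly. Their poses are not given: they have to be found in the camera images.
- leaf_bore (a point): Centre of the knuckle hole of the leaf to use: aluminium plate 90 mm wide (y), 8 thick (x), 0.3 kg, with ONE knuckle in the middle of its lower edge, a tube 28 long, 30 outer dia., 16 hole, along y. z points up the plate, which spans 20 to 145 mm above this point; its window, 28 wide, spans 60 to 86 mm above. Hangs by the window on either stand's peg. Front and back are alike.
- leaf_grip (a point): Middle of the solid band above the window of that leaf, 122 mm above leaf_bore, 23 mm below the plate's top edge, 36 mm above the window: a good place to pinch the plate, across its 8 mm thickness (x), from above. Axes as leaf_bore.
- odd_bore (a point): The leaf NOT to use, on the other stand: same plate, window and material, but TWO knuckles, 20 mm long, at the two ends of its lower edge (68 mm between their middles). Point: on their hole axis, half-way between them. Axes as leaf_bore.
- stand_a_peg (a point): Centre of the 14 mm black ball that ends one fixed stand's peg, 150 mm up. The peg is a level 8 mm rod along x, its ball end to -x (roughly to the robot). The leaf hangs 22 mm behind the ball; the post, 92 mm behind it, is no higher than the peg. To free a leaf raise it about 9 mm, so that the ball is in mid-window, then draw it along -x by 45 mm or more.
- stand_b_peg (a point): The same point of the other, identical stand.
- jamb_bore (a point): Where leaf_bore must come: on the bracket's hole axis (y), midway between its two knuckles, 85 mm up; z up. Fixed grey block 60 x 100 mm, top 65 mm up, on a flange 100 x 125, with two aluminium knuckles 30 mm dia., 22 long, 16 mm holes. The gap between them is 38 mm wide, open above and to both x sides; its floor is 20 mm below this point, so a leaf lying on it is 5 mm too low.
- pin: bystander: steel hinge pin, 6 mm thick and 110 mm long, with a small head, lying by the bracket; origin under its middle, along its x
- driver: bystander: screwdriver lying by the bracket; along its x
- wrench: bystander: steel wrench lying on the bench; along its x
- spool: bystander: spool with 64 mm flanges, 44 mm high, standing; origin at the middle of its underside
- can: bystander: yellow can 52 mm across, 150 mm high, standing at the back; origin at the middle of its underside
Things that resemble listed ones, but are neither listed nor needed, are in the scene too. What is shaped like the part that bears jamb_bore but blue or red is not meant.

How it is judged:
On the way:
1. the single-knuckle leaf is off its peg, in the gripper (distance between leaf_grip and stand_a_peg above 0.08 m and height (world z) of leaf_bore above 0.05 m and contact force between the fingers and leaf above 1 N), for 0.2 s.
At the end, for the whole second after the job is handed in: Leaf hole centre within 3.5 mm of the bracket hole axis (forwards and height), within 6 mm of mid-gap, axes parallel within 0.09 rad; leaf at rest, gripped (over 1 N), under 1 N against the bracket; other leaf and bystanders within 30 mm of their starts (x of leaf_bore in the frame of jamb_bore between -0.0035 and 0.0035 m and z of leaf_bore in the frame of jamb_bore between -0.0035 and 0.0035 m and y of leaf_bore in the frame of jamb_bore between -0.006 and 0.006 m and angle between the y axis of leaf_bore and the y axis of jamb_bore, either way round below 0.09 rad and contact force between the fingers and leaf above 1 N and contact force between leaf and jamb below 1 N and linear speed of leaf below 0.02 m/s and distance of each of odd_bore, pin, driver, wrench, spool, can from where it was at the start of the episode below 0.03 m); the arm keeps its last pose, push and grip.
It fails at once if the other leaf is moved by more than 30 mm (distance of odd_bore from where it was at the start of the episode above 0.03 m).
It fails at once if a bystander is moved by more than 30 mm (distance of any of pin, driver, wrench, spool, can from where it was at the start of the episode above 0.03 m).
It also fails if it takes over 54 s, if anything falls off the work surface, if the arm or the gripper's body presses on something with over 40 N, if the wrist force passes 120 N, or if a joint passes its speed limit or range.

## Working session

There is one attempt and no reset: what is moved stays moved. The work goes in short steps, Python scripts to look and compute and a tool call to move; the robot and the scene stay as the last step left them, time stands still between calls to the robot, and variables do not carry over. Pictures are saved under pics/ and viewed, and the job is handed in when it is done.

Besides the shell and the picture viewer there is one more tool, called after "Call:" as name(argument=value, ...), one argument or row to a line, values as JSON. play_rows: Moves the arm, as the interface text tells. Its arguments: {"type":"object","properties":{"targets":{"type":"array","items":{"type":"number"}},"force":{"type":"number"}},"required":["targets"]}

```bash
ls; mkdir -p pics; cat > h.py <<'E'
from rig import *
import numpy as np, cv2
def grab(n,tag):
    g=get_image(n); cv2.imwrite(f'pics/{tag}.png',g['image'][:,:,::-1]); np.savez(f'pics/{tag}.npz',**g); return g
def world(g):
    K=np.array(g['camera_matrix']);D=np.array([float(g['k1']),0,0,0]);
    h,w=g['z_map'].shape
    u,v=np.meshgrid(np.arange(w),np.arange(h))
    p=cv2.undistortPoints(np.stack([u,v],-1).reshape(-1,1,2).astype(np.float64),K,D).reshape(h,w,2)
    z=g['z_map'].astype(float); c=np.stack([p[...,0]*z,p[...,1]*z,z],-1)
    V=np.array(g['view']); W=(c-V[:3,3])@V[:3,:3]
    W[z==0]=np.nan
    return W
E
python3 - <<'E'
from h import *
for n in ['side','top','wrist']:
    g=grab(n,n+'0'); print(n,g['k1'],np.array(g['view']).round(3).tolist(),np.array(g['camera_matrix']).round(1).tolist(),(g['z_map']>0).mean())
print(state())
E
```

```text
pics
side -0.09696212682337393 [[-0.994, -0.112, -0.012, 0.518], [-0.048, 0.512, -0.858, 0.127], [0.102, -0.851, -0.514, 1.212], [0.0, 0.0, 0.0, 1.0]] [[458.0, 0.0, 288.5], [0.0, 458.0, 207.5], [0.0, 0.0, 1.0]] 0.9961862244897959
top -0.1181913916330923 [[0.021, -1.0, -0.017, 0.011], [-0.988, -0.018, -0.153, 0.505], [0.153, 0.02, -0.988, 1.324], [0.0, 0.0, 0.0, 1.0]] [[484.2, 0.0, 271.9], [0.0, 484.2, 207.9], [0.0, 0.0, 1.0]] 0.9959056122448979
wrist -0.07306373115049017 [[0.363, 0.932, -0.002, -0.525], [0.892, -0.347, 0.29, -0.037], [0.27, -0.107, -0.957, 0.38], [0.0, 0.0, 0.0, 1.0]] [[320.6, 0.0, 278.1], [0.0, 320.6, 203.0], [0.0, 0.0, 1.0]] 0.9961139455782313
{'time_s': 0.15, 'q': array([ 9.75555350e-01,  3.13315852e-01,  1.49818386e+00,  3.09619483e-05,
        1.33103588e+00, -2.23356085e-01]), 'joint_vel': array([ 0.00204366, -0.00128633, -0.00187948, -0.00090672, -0.00108204,
        0.00077443]), 'joint_torque': array([ 1.35600279e-03, -4.12365711e+01, -2.59798765e+01, -2.20854840e-04,
        3.19616811e-03, -2.26911192e-05]), 'tcp_pos': array([0.19064852, 0.48896636, 0.22129906]), 'orientation': array([[ 9.31641341e-01, -5.53617896e-04,  3.63378735e-01],
       [-3.63379079e-01, -7.63903011e-04,  9.31641058e-01],
       [-2.38187052e-04, -9.99999555e-01, -9.12856787e-04]]), 'contact_force': array([-0.04734958, -0.1510575 ,  0.12634916]), 'moment': array([-0.01256375,  0.00018772, -0.01687548]), 'gripper_width': 0.0856398071097783}
```

View pics/side0.png

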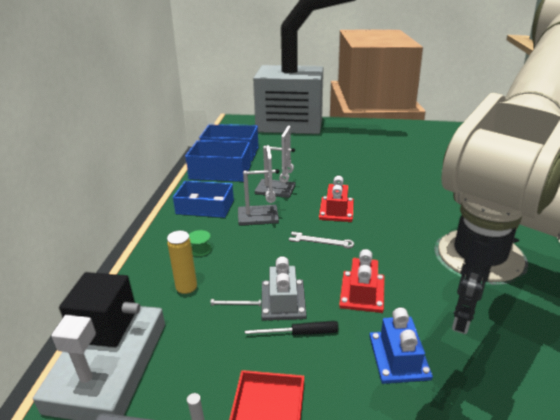

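View pics/top0.png

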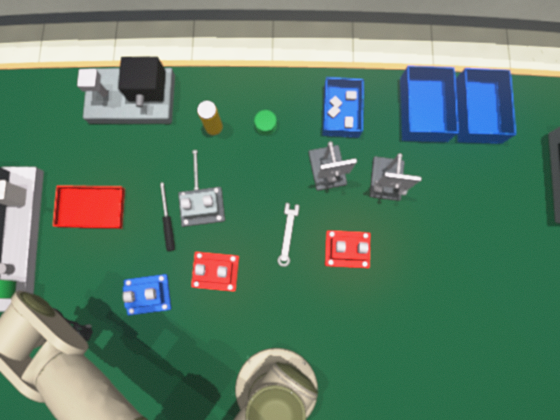

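View pics/wrist0.png

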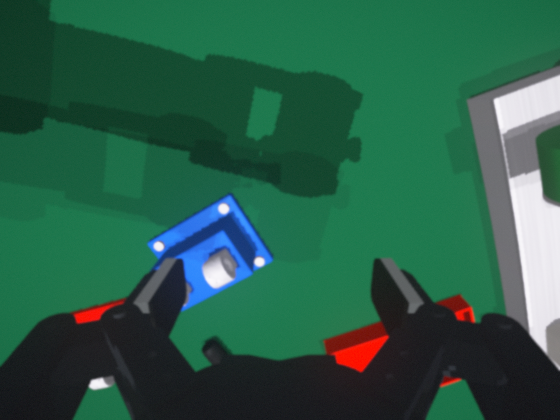

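```bash
python3 - <<'E'
import cv2
a=cv2.imread('pics/top0.png');b=cv2.imread('pics/side0.png')
c=cv2.resize(a[130:220,290:430],None,fx=5,fy=5,interpolation=cv2.INTER_CUBIC);cv2.imwrite('pics/c1.png',c)
c=cv2.resize(b[115:235,225:305],None,fx=5,fy=5,interpolation=cv2.INTER_CUBIC);cv2.imwrite('pics/c2.png',c)
from h import world; import numpy as np
for n in ['top0','side0']:
    W=world(np.load(f'pics/{n}.npz'))
    pts={'top0':[(200,205),(187,204),(209,201),(335,148),(332,164),(352,162),(418,178),(398,160)],'side0':[(282,265),(283,290),(268,170),(287,150),(270,200),(290,185),(258,215)]}[n]
    for u,v in pts: print(n,u,v,W[v,u].round(3))
E
```

```text
top0 200 205 [0.505 0.221 0.063]
top0 187 204 [0.502 0.251 0.096]
top0 209 201 [0.511 0.19  0.099]
top0 335 148 [ 0.689 -0.16   0.013]
top0 332 164 [ 0.589 -0.129  0.218]
top0 352 162 [ 0.596 -0.179  0.215]
top0 418 178 [ 0.559 -0.344  0.214]
top0 398 160 [ 0.619 -0.31   0.156]
side0 282 265 [0.514 0.189 0.077]
side0 283 290 [0.503 0.267 0.069]
side0 268 170 [ 0.592 -0.126  0.164]
side0 287 150 [ 0.559 -0.303  0.149]
side0 270 200 [ 0.591 -0.136  0.06 ]
side0 290 185 [ 0.553 -0.325  0.012]
side0 258 215 [ 0.627 -0.121  0.015]
```

View pics/c1.png

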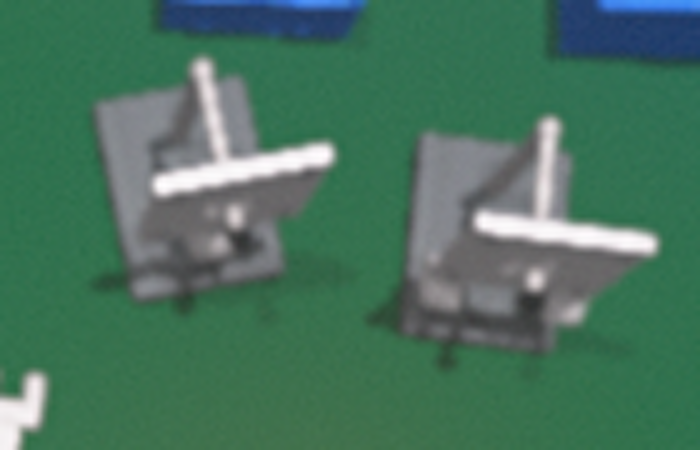

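View pics/c2.png

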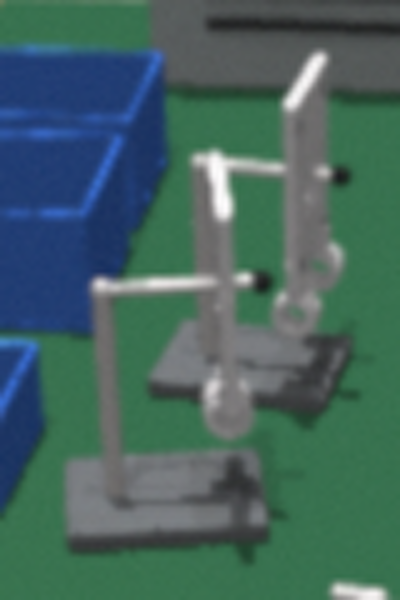

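```bash
cat > m.py <<'E'
from h import *
def reg(W,lo,hi):
    m=np.all((W>np.array(lo))&(W<np.array(hi)),-1); return m
def rect(P):
    r=cv2.minAreaRect((P[:,:2]*1000).astype(np.float32)); return [np.round(x,2) for x in (r[0],r[1],r[2])]
E
python3 - <<'E'
from m import *
for n in ['top0','side0']:
    g=np.load(f'pics/{n}.npz');W=world(g);I=g['image'].astype(int)
    P=W[reg(W,[.54,-.21,.2],[.65,-.08,.25])]; print(n,'leaftop',len(P),rect(P),np.median(P[:,2]),P.mean(0))
    P=W[reg(W,[.5,-.4,.2],[.65,-.25,.25])]; print(n,'oddtop',len(P),rect(P),np.median(P[:,2]))
    # ball: black
    for y0,y1 in[(-.21,-.08),(-.4,-.25)]:
        m=reg(W,[.5,y0,.13],[.62,y1,.17])&(I.max(-1)<70);P=W[m];print(' ball',len(P),P.mean(0) if len(P) else 0, np.argwhere(m).mean(0)if len(P) else 0)
    P=W[reg(W,[.42,.13,.055],[.6,.3,.071])];print(' block',len(P),rect(P),np.median(P[:,2]))
    P=W[reg(W,[.42,.13,.004],[.6,.3,.03])];print(' flange',len(P),rect(P),np.median(P[:,2]))
    P=W[reg(W,[.42,.13,.08],[.6,.3,.12])]
    print(' kn',len(P),rect(P),P[:,2].max(), P.mean(0))
E
```

```text
top0 leaftop 146 [array([ 592.13, -144.51]), array([10.54, 89.28]), np.float64(10.21)] 0.21252023822811744 [ 0.59118305 -0.14398542  0.21171807]
top0 oddtop 161 [array([ 562.02, -306.51]), array([88.99,  9.74]), np.float64(83.74)] 0.2120624701438898
 ball 8 [ 0.56809942 -0.1509591   0.15589466] [177.875 337.875]
 ball 12 [ 0.53918089 -0.30124881  0.1550237 ] [190.  395.5]
 block 575 [array([510.56, 225.56]), array([ 61.05, 101.83]), np.float64(8.21)] 0.06550461486615115
 flange 902 [array([509.89, 214.99]), array([169.12, 179.86]), np.float64(89.86)] 0.011631113771668679
 kn 185 [array([510.46, 225.65]), array([29.18, 83.48]), np.float64(8.49)] 0.10555581295890099 [0.50903176 0.22482954 0.09688226]
side0 leaftop 53 [array([ 591.95, -142.65]), array([ 7.93, 92.18]), np.float64(12.41)] 0.2122683695418266 [ 0.59036039 -0.13404417  0.21067859]
side0 oddtop 61 [array([ 563.13, -302.69]), array([88.5 ,  9.45]), np.float64(83.87)] 0.21174190745089408
 ball 10 [ 0.56943758 -0.14514676  0.15169079] [171.2 277. ]
 ball 8 [ 0.53953807 -0.29777265  0.15243129] [149.875 292.875]
 block 565 [array([508.01, 229.09]), array([ 58.07, 103.63]), np.float64(8.21)] 0.06457881243217206
 flange 1006 [array([529.06, 231.85]), array([143.99, 133.4 ]), np.float64(4.83)] 0.012115467594519373
 kn 262 [array([508.68, 227.37]), array([28.75, 84.6 ]), np.float64(7.84)] 0.1014033805829815 [0.50809062 0.23316129 0.09358747]
```

```bash
cat > go.py <<'E'
from m import *
from scipy.spatial.transform import Rotation as R
def tgt(yaw):
    c,s=np.cos(yaw),np.sin(yaw); z=np.array([c,s,0]);y=np.array([0,0,-1.]);return np.stack([np.cross(y,z),y,z],1)
def delta(p,yaw):
    s=state();O=s['orientation'];d=O.T@(np.array(p)-s['tcp_pos'])*1000
    r=R.from_matrix(O.T@tgt(np.radians(yaw))).as_rotvec(degrees=True)
    print('shift',d.round(1),'turn',r.round(2),'t',s['time_s'],'F',s['contact_force'].round(2),'w',s['gripper_width'])
E
python3 - <<'E'
from go import *
g=np.load('pics/wrist0.npz');V=g['view'];s=state();c=-V[:3,:3].T@V[:3,3];print('cam in tool',s['orientation'].T@(c-s['tcp_pos']), s['orientation'].T@V[2,:3])
delta([.47,.215,.30],8.2)
E
```

```text
cam in tool [-0.07484618 -0.15212763  0.00028569] [ 2.90510439e-01  9.56871711e-01 -4.62409976e-04]
shift [ 359.8  -78.6 -153.8] turn [5.000e-02 6.049e+01 2.000e-02] t 0.15 F [-0.05 -0.15  0.13] w 0.0856398071097783
```

Call:
play_rows(
  targets=[85, 45, -40, -19, 0, 8, 0, 85, 90, -79, -38, 0, 16, 0, 85, 135, -79, -58, 0, 24, 0, 85, 180, -79, -77, 0, 32, 0, 85, 225, -79, -96, 0, 40, 0, 85, 270, -79, -115, 0, 48, 0, 85, 315, -79, -135, 0, 56, 0, 85, 360, -79, -154, 0, 60.5, 0],
)

```text
time_s: 0.95
tcp_pos: [0.4603, 0.2238, 0.3006]
orientation: [[0.138, -0.0, 0.99], [-0.99, 0.0, 0.138], [-0.0, -1.0, -0.0]]
contact_force: [-0.4, -0.0, 0.3]
gripper_width: 0.0851
```

Call:
play_rows(
  targets=[85, 0, 0, 0, 0, 0, 0, 85, 0, 0, 0, 0, 0, 0],
)

```text
time_s: 1.15
tcp_pos: [0.4596, 0.2249, 0.3002]
orientation: [[0.141, -0.001, 0.99], [-0.99, 0.0, 0.141], [-0.0, -1.0, -0.001]]
contact_force: [-0.4, 0.1, 0.1]
gripper_width: 0.085
```

```bash
python3 - <<'E'
from go import *
g=grab('wrist','w1')
delta([.47,.215,.30],8.2)
W=world(g)
for lo,hi in [((.42,.13,.055),(.6,.3,.071)),((.42,.13,.08),(.6,.3,.12))]:
    P=W[reg(W,lo,hi)]
    print(len(P),rect(P),P[:,2].max())
E
```

```text
shift [12.2  0.5  9.4] turn [ 0.04  0.02 -0.01] t 1.2 F [-0.29  0.38  0.02] w 0.08488452543636092
2768 [array([507.91, 228.27]), array([59.4 , 98.99]), np.float64(8.43)] 0.07030768681842017
994 [array([507.79, 228.09]), array([29.19, 80.96]), np.float64(9.94)] 0.10178359872651346
```

View pics/w1.png

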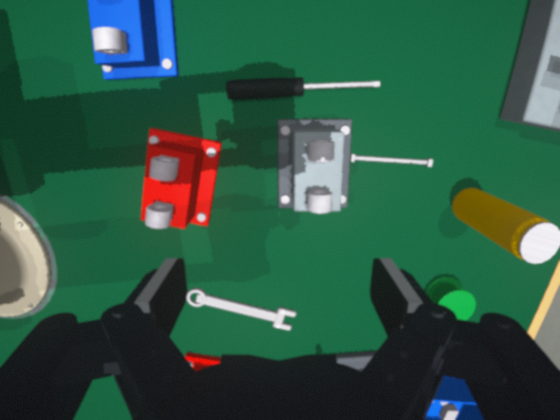

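```bash
python3 - <<'E'
from go import *
delta([.5915,-.144,.30],10.5)
E
```

```text
shift [3.849e+02 3.000e-01 7.830e+01] turn [ 0.04 -2.28 -0.01] t 1.2 F [-0.29  0.38  0.02] w 0.08488452543636092
```

Call:
play_rows(
  targets=[85, 45, 0, 9, 0, -0.5, 0, 85, 90, 0, 18, 0, -1, 0, 85, 135, 0, 27, 0, -1.5, 0, 85, 180, 0, 37, 0, -2.3, 0, 85, 225, 0, 46, 0, -2.3, 0, 85, 270, 0, 55, 0, -2.3, 0, 85, 315, 0, 64, 0, -2.3, 0, 85, 345, 0, 70, 0, -2.3, 0],
)

```text
time_s: 2.0
tcp_pos: [0.5782, -0.107, 0.3006]
orientation: [[0.183, -0.0, 0.983], [-0.983, -0.0, 0.183], [0.0, -1.0, -0.0]]
contact_force: [-0.1, 1.9, 0.4]
gripper_width: 0.0849
```

```bash
python3 - <<'E'
from go import *
g=grab('wrist','w2')
delta([.5915,-.144,.30],10.5)
W=world(g)
P=W[reg(W,[.54,-.21,.205],[.65,-.08,.22])]; print(len(P),rect(P),np.median(P[:,2]))
E
```

```text
shift [35.5 -0.2  6.4] turn [ 0.05 -0.1   0.05] t 2.05 F [ 0.86 -3.14 -1.52] w 0.0848856769862959
999 [array([ 591.  , -143.95]), array([ 7.99, 90.39]), np.float64(12.14)] 0.21269847831207128
```

View pics/w2.png

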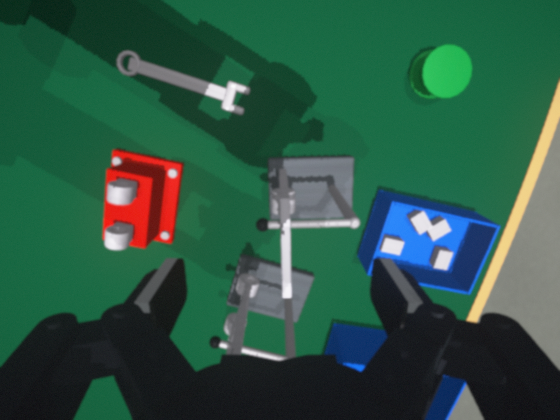

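Call:
play_rows(
  targets=[85, 35.5, 0, 6.5, 0, -1.6, 0, 85, 35.5, 0, 6.5, 0, -1.6, 0, 85, 35.5, 0, 6.5, 0, -1.6, 0],
)

```text
time_s: 2.35
tcp_pos: [0.5907, -0.1385, 0.3005]
orientation: [[0.211, -0.0, 0.978], [-0.978, 0.0, 0.211], [-0.001, -1.0, -0.0]]
contact_force: [0.4, -0.2, -0.2]
gripper_width: 0.0848
```

```bash
python3 - <<'E'
from go import *
g=grab('wrist','w3')
delta([.591,-.144,.182],12)
W=world(g)
P=W[reg(W,[.54,-.21,.205],[.65,-.08,.22])]; print(len(P),rect(P),np.median(P[:,2]))
E
```

```text
shift [  5.9 118.8  -0.9] turn [-0.    0.19 -0.02] t 2.4 F [-1.09 -0.31  0.45] w 0.08526387661579406
1078 [array([ 591.05, -144.37]), array([ 7.52, 89.27]), np.float64(11.96)] 0.21271053509928095
```

View pics/w3.png

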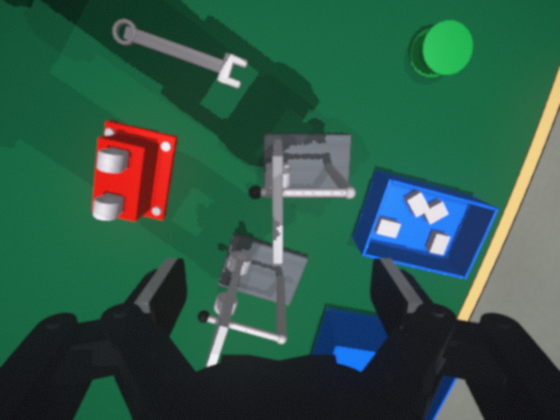

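Call:
play_rows(
  targets=[85, 6, 20, -1, 0, 0, 0, 85, 6, 45, -1, 0, 0, 0, 85, 6, 70, -1, 0, 0, 0, 85, 6, 95, -1, 0, 0, 0, 85, 6, 110, -1, 0, 0, 0, 85, 6, 119, -1, 0, 0, 0, 85, 6, 119, -1, 0, 0, 0, 85, 6, 119, -1, 0, 0, 0],
)

```text
time_s: 3.2
tcp_pos: [0.5912, -0.1453, 0.1827]
orientation: [[0.21, 0.001, 0.978], [-0.978, -0.001, 0.21], [0.001, -1.0, 0.001]]
contact_force: [0.5, 0.2, 0.5]
gripper_width: 0.0851
```

```bash
python3 - <<'E'
from go import *
g=grab('wrist','w4')
delta([.591,-.144,.182],12)
E
```

```text
shift [-1.5  0.9  0. ] turn [-0.09  0.13  0.06] t 3.25 F [-0.2  -0.31 -0.62] w 0.08541860248253755
```

View pics/w4.png

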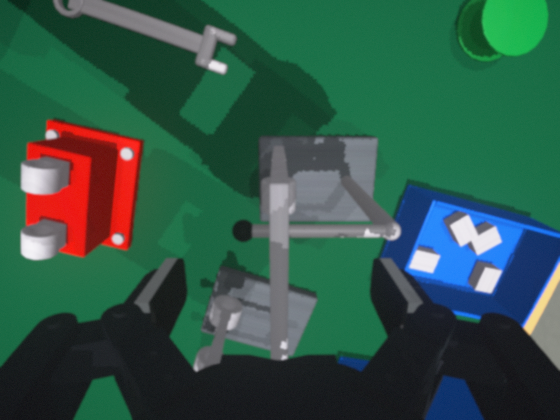

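Call:
play_rows(
  targets=[40, 0, 0, 0, 0, 0, 0, 20, 0, 0, 0, 0, 0, 0, 0, 0, 0, 0, 0, 0, 0, 0, 0, 0, 0, 0, 0, 0, 0, 0, 0, 0, 0, 0, 0, 0, 0, 0, 0, 0, 0, 0, 0, 0, 0, 0, 0, 0, 0, 0, 0, 0, 0, 0, 0, 0],
  force=60,
)

```text
time_s: 4.05
tcp_pos: [0.591, -0.1458, 0.1818]
orientation: [[0.21, 0.0, 0.978], [-0.978, -0.0, 0.21], [0.0, -1.0, 0.0]]
contact_force: [0.7, 0.1, 1.3]
gripper_width: 0.0067
```

```bash
python3 - <<'E'
from go import *
g=grab('wrist','w5');g=grab('side','s5')
delta([.591,-.144,.182],12)
E
```

```text
shift [-1.7 -0.2  0.4] turn [-0.02  0.1   0.01] t 4.15 F [-0.62  0.47  1.14] w 0.0063501031055303294
```

View pics/w5.png

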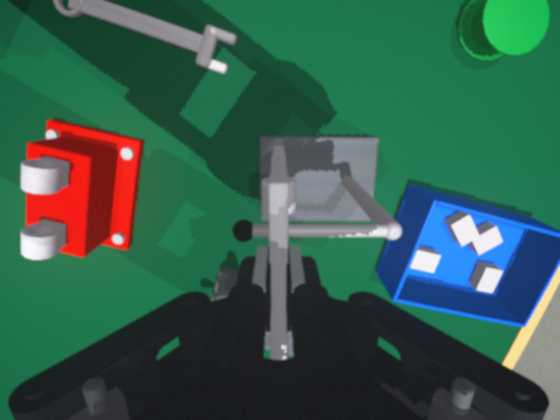

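Call:
play_rows(
  targets=[0, 0, -3, 0, 0, 0, 0, 0, 0, -6, 0, 0, 0, 0, 0, 0, -9, 0, 0, 0, 0, 0, 0, -9, 0, 0, 0, 0, 0, 0, -9, 0, 0, 0, 0],
)

```text
time_s: 4.65
tcp_pos: [0.5908, -0.1457, 0.1906]
orientation: [[0.21, -0.0, 0.978], [-0.978, 0.0, 0.21], [-0.0, -1.0, -0.0]]
contact_force: [0.3, -1.5, -3.5]
gripper_width: 0.0063
```

```bash
python3 - <<'E'
from go import *
g=grab('wrist','w6')
delta([.591,-.144,.191],12)
W=world(g)
P=W[reg(W,[.54,-.21,.207],[.65,-.08,.235])]; print(len(P),rect(P),np.median(P[:,2]))
cv2.imwrite('pics/w6c.png',cv2.resize(g['image'][100:380,200:420,::-1],None,fx=2.1,fy=2.1))
E
```

```text
shift [-1.6 -0.5  0.6] turn [ 0.02  0.1  -0.01] t 4.7 F [-0.51  0.26 -3.15] w 0.0069462284447849906
5075 [array([ 588.62, -142.66]), array([85.45, 32.45]), np.float64(86.73)] 0.22147341872689114
```

View pics/w6c.png

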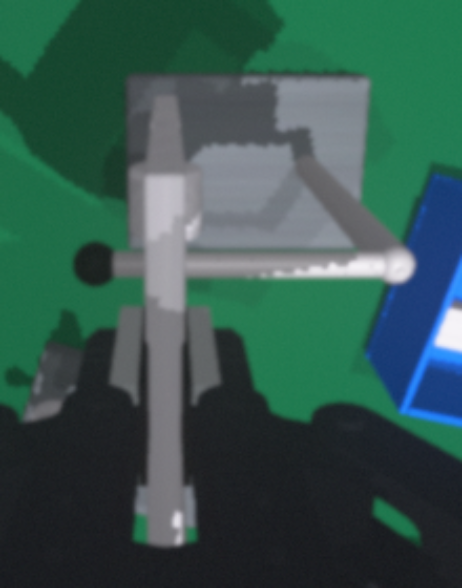

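Call:
play_rows(
  targets=[0, 0, 0, -8, 0, 0, 0, 0, 0, 0, -20, 0, 0, 0, 0, 0, 0, -32, 0, 0, 0, 0, 0, 0, -45, 0, 0, 0, 0, 0, 0, -58, 0, 0, 0, 0, 0, 0, -70, 0, 0, 0, 0, 0, 0, -80, 0, 0, 0, 0, 0, 0, -80, 0, 0, 0],
)

```text
time_s: 5.5
tcp_pos: [0.5117, -0.1627, 0.1909]
orientation: [[0.209, -0.0, 0.978], [-0.978, -0.0, 0.209], [-0.0, -1.0, -0.0]]
contact_force: [0.7, -0.2, -2.0]
gripper_width: 0.0068
```

```bash
python3 - <<'E'
from go import *
g=grab('wrist','w7');g=grab('side','s7')
delta([.508,.2285,.27],8.4)
E
```

```text
shift [-383.4  -79.2   77.2] turn [-0.03  3.68  0.01] t 5.6 F [-0.43  1.07 -2.42] w 0.006538934002264235
```

View pics/s7.png

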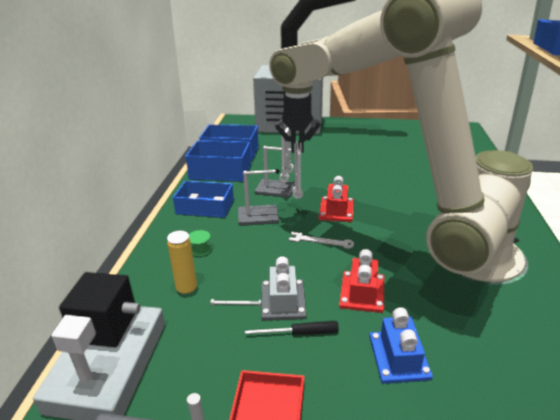

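Call:
play_rows(
  targets=[0, 0, -30, 0, 0, 0, 0, 0, -10, -60, 0, 0, 0, 0, 0, -40, -79, 10, 0, 0.5, 0, 0, -75, -79, 18, 0, 1, 0, 0, -115, -79, 26, 0, 1.5, 0, 0, -155, -79, 34, 0, 2, 0, 0, -195, -79, 42, 0, 2.5, 0, 0, -235, -79, 50, 0, 3, 0],
)

```text
time_s: 6.4
tcp_pos: [0.5124, 0.0797, 0.2697]
orientation: [[0.158, 0.0, 0.987], [-0.987, 0.0, 0.158], [-0.0, -1.0, 0.0]]
contact_force: [1.9, -0.1, -3.3]
gripper_width: 0.0066
```

Call:
play_rows(
  targets=[0, -40, 0, 7, 0, 0.2, 0, 0, -80, 0, 14, 0, 0.5, 0, 0, -110, 0, 20, 0, 0.7, 0, 0, -130, 0, 23, 0, 0.7, 0, 0, -140, 0, 25, 0, 0.7, 0, 0, -140, 0, 25, 0, 0.7, 0, 0, -140, 0, 25, 0, 0.7, 0],
)

```text
time_s: 7.1
tcp_pos: [0.515, 0.2193, 0.2696]
orientation: [[0.146, -0.0, 0.989], [-0.989, -0.0, 0.146], [0.0, -1.0, -0.0]]
contact_force: [-0.1, -0.6, -3.1]
gripper_width: 0.0069
```

```bash
python3 - <<'E'
from go import *
g=grab('wrist','w8');g=grab('side','s8');grab('top','t8')
delta([.508,.2285,.27],8.4);print(state()['tcp_pos'])
a=cv2.imread('pics/side0.png')
b=cv2.imread('pics/s8.png');t=cv2.imread('pics/t8.png')
cv2.imwrite('pics/s8c.png',np.hstack([cv2.resize(b[170:330,220:350],None,fx=3,fy=3),cv2.resize(t[130:290,140:270],None,fx=3,fy=3)]))
E
```

```text
shift [-10.4  -0.2  -5.6] turn [-0.   -0.08  0.01] t 7.25 F [-0.29  1.26 -3.25] w 0.006666519907417409
[0.51507241 0.21901708 0.2697717 ]
```

View pics/s8c.png

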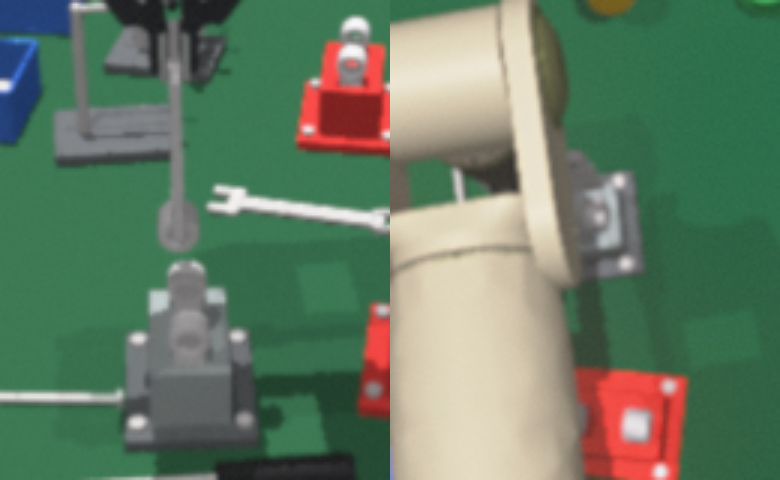

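View pics/w8.png

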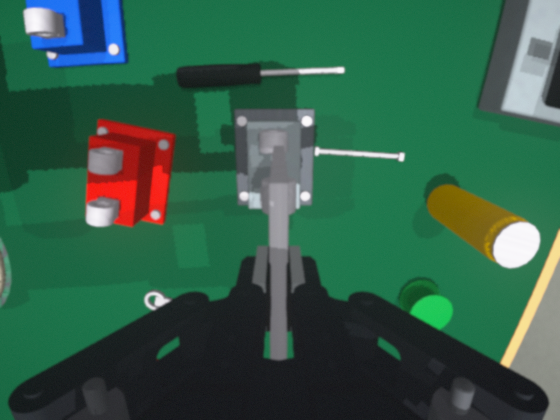

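```bash
cat > fit.py <<'E'
from go import *
from scipy.optimize import least_squares
def box(p,lo,hi):
    c=(np.array(lo)+hi)/2;h=(np.array(hi)-lo)/2;q=abs(p-c)-h
    return np.linalg.norm(np.maximum(q,0),axis=1)+np.minimum(q.max(1),0)
def cyl(p,y0,y1):
    r=np.hypot(p[:,0],p[:,2]);q=np.stack([r-15,abs(p[:,1]-(y0+y1)/2)-(y1-y0)/2],1)
    d=np.linalg.norm(np.maximum(q,0),axis=1)+np.minimum(q.max(1),0)
    return np.maximum(d,8-r)
def leaf(p):
    pl=np.maximum(box(p,[-4,-45,20],[4,45,145]),-box(p,[-20,-14,60],[20,14,86]))
    nk=box(p,[-4,-14,12],[4,14,22])
    return np.minimum(np.minimum(pl,np.maximum(nk,8-np.hypot(p[:,0],p[:,2]))),cyl(p,-14,14))
def jamb(p):
    return np.minimum(box(p,[-30,-50,-73],[30,50,-20]),np.minimum(cyl(p,19,41),cyl(p,-41,-19)))
def fit(P,sdf,x0,free,gate=6):
    P=P*1000;x0=np.array(x0,float)
    def f(v,Q=None):
        x=x0.copy();x[free]=v
        Q=P if Q is None else Q
        return sdf((Q-x[:3])@R.from_euler('zyx',x[3:],degrees=True).as_matrix())
    v=x0[free]
    for g in (20,10,gate,gate):
        Q=P[abs(f(v))<g]
        v=least_squares(lambda w:f(w,Q),v,loss='soft_l1',f_scale=.7).x
    x=x0.copy();x[free]=v;return x,len(Q),np.sqrt(np.mean(f(v,Q)**2))
def colour(g): return g['image'].astype(int)
def grey(g):
    I=colour(g);return (I.max(-1)-I.min(-1)<35)&(I.max(-1)>60)
def both(tag,lz,zs=.04):
    # leaf approx pose from tcp
    s=state();O=s['orientation'];yaw=np.degrees(np.arctan2(O[1,2],O[0,2]))
    t=s['tcp_pos'];c=t+O@np.array([-.0017,0,0]);l0=np.array([c[0],c[1],t[2]-.114])
    print('pred leaf',(l0*1000).round(1),yaw.round(2))
    out={}
    for n in tag:
        g=np.load(f'pics/{n}.npz');W=world(g);G=grey(g)
        m=reg(W,[.44,.15,.02],[.58,.30,.105])&G
        q=(W-l0)@tgt(0)[:,[2,0,1]]
        # leaf-frame coordinates
        Rl=R.from_euler('z',yaw,degrees=True).as_matrix();ql=(W-l0)@Rl
        inl=(abs(ql[...,0])<.022)&(abs(ql[...,1])<.05)&(ql[...,2]>-.02)&(ql[...,2]<.145)
        mk=inl&~((ql[...,2]>.095)&(abs(ql[...,1])<.04)) # drop finger zone
        mj=m&~(inl&((abs(ql[...,1])<.0165)|(ql[...,2]>.018)))
        j=fit(W[mj],jamb,[508.5,227.5,85,8.4,0,0],[0,1,2,3])
        l=fit(W[mk],leaf,[*(l0*1000),yaw,0,0],[0,1,2,3,4,5])
        print(n,'jamb',j[0].round(2),j[1],round(j[2],2),'\n    leaf',l[0].round(2),l[1],round(l[2],2))
        Rj=R.from_euler('z',j[0][3],degrees=True).as_matrix()
        print('    leaf in jamb',(Rj.T@(l[0][:3]-j[0][:3])).round(2),'tool shift (x=-y,y=-z,z=x)')
E
python3 - <<'E'
from fit import *
both(['s8','w8','t8'],0)
for n in ['top0','side0','w1']:
    g=np.load(f'pics/{n}.npz');W=world(g);m=reg(W,[.44,.15,.02],[.58,.30,.105])&grey(g)
    j=fit(W[m],jamb,[508.5,227.5,85,8.4,0,0],[0,1,2,3]);print(n,j[0].round(2),j[1:])
E
```

```text
pred leaf [514.8 220.7 155.8] 8.32
s8 jamb [509.33 226.92  84.76   8.52   0.     0.  ] 1257 1.24 
    leaf [ 5.1555e+02  2.1883e+02  1.5573e+02  9.2000e+00  3.6000e-01 -9.0000e-02] 364 1.03
    leaf in jamb [ 4.95 -8.92 70.97] tool shift (x=-y,y=-z,z=x)
w8 jamb [508.43 227.43  85.04   8.56   0.     0.  ] 3144 0.72 
    leaf [ 5.1489e+02  2.2024e+02  1.5514e+02  8.2400e+00 -1.3000e-01 -3.0000e-02] 1273 0.35
    leaf in jamb [ 5.32 -8.07 70.1 ] tool shift (x=-y,y=-z,z=x)
t8 jamb [511.1  225.57  85.78   8.25   0.     0.  ] 349 2.0 
    leaf [ 5.1769e+02  2.1763e+02  1.5416e+02  8.1200e+00 -1.8000e-01 -2.4000e-01] 102 0.48
    leaf in jamb [ 5.38 -8.8  68.38] tool shift (x=-y,y=-z,z=x)
top0 [510.97 225.47  85.98   8.52   0.     0.  ] (871, np.float64(2.0093195960857444))
side0 [509.38 226.83  84.8    8.43   0.     0.  ] (1256, np.float64(1.2123736677913086))
w1 [508.41 227.59  84.92   8.75   0.     0.  ] (4026, np.float64(0.7506797466393446))
```

Call:
play_rows(
  targets=[0, -4, 0, -2.5, 0, -0.2, 0, 0, -8.4, 0, -5.2, 0, -0.2, 0, 0, -8.4, 10, -5.2, 0, -0.2, 0, 0, -8.4, 20, -5.2, 0, -0.2, 0, 0, -8.4, 30, -5.2, 0, -0.2, 0, 0, -8.4, 35, -5.2, 0, -0.2, 0, 0, -8.4, 35, -5.2, 0, -0.2, 0, 0, -8.4, 35, -5.2, 0, -0.2, 0],
)

```text
time_s: 8.05
tcp_pos: [0.5086, 0.2275, 0.2348]
orientation: [[0.149, 0.0, 0.989], [-0.989, 0.0, 0.149], [-0.0, -1.0, 0.0]]
contact_force: [0.5, 0.3, -2.4]
gripper_width: 0.0068
```

```bash
python3 - <<'E'
from fit import *
g=grab('wrist','w9');g=grab('side','s9')
both(['s9','w9'],0); print(state()['contact_force'],state()['tcp_pos'])
E
```

```text
pred leaf [508.5 229.2 121.1] 8.59
s9 jamb [509.08 226.81  84.79   8.63   0.     0.  ] 1122 1.25 
    leaf [ 5.0957e+02  2.2770e+02  1.2060e+02  8.4400e+00 -4.0000e-02  1.5000e-01] 365 1.11
    leaf in jamb [ 0.62  0.8  35.81] tool shift (x=-y,y=-z,z=x)
w9 jamb [508.37 227.44  85.     8.47   0.     0.  ] 3673 0.65 
    leaf [ 5.0855e+02  2.2853e+02  1.2042e+02  8.5100e+00 -1.0000e-01  1.0000e-02] 1271 0.36
    leaf in jamb [ 0.34  1.05 35.42] tool shift (x=-y,y=-z,z=x)
[ 0.5327473  -0.81805541 -2.27288657] [0.50871133 0.22751743 0.23510559]
```

Aligned to within about a millimetre; descend with a small correction, watching force.

Call:
play_rows(
  targets=[0, 0.9, 0, -0.5, 0, 0, 0, 0, 0.9, 7, -0.5, 0, 0, 0, 0, 0.9, 14, -0.5, 0, 0, 0, 0, 0.9, 21, -0.5, 0, 0, 0, 0, 0.9, 27, -0.5, 0, 0, 0, 0, 0.9, 32, -0.5, 0, 0, 0, 0, 0.9, 35, -0.5, 0, 0, 0, 0, 0.9, 35, -0.5, 0, 0, 0],
)

```text
time_s: 8.95
tcp_pos: [0.508, 0.2265, 0.1993]
orientation: [[0.15, -0.001, 0.989], [-0.989, -0.0, 0.15], [0.0, -1.0, -0.001]]
contact_force: [-0.1, 0.4, -2.0]
gripper_width: 0.0067
```

```bash
python3 - <<'E'
from fit import *
g=grab('wrist','w10');g=grab('side','s10')
both(['s10','w10'],0); print(state()['contact_force'],state()['tcp_pos'])
b=g['image'][230:330,230:330,::-1]; w=np.load('pics/w10.npz')['image'][80:280,180:380,::-1]
cv2.imwrite('pics/c10.png',np.hstack([cv2.resize(b,(400,400)),cv2.resize(w,(400,400))]))
E
```

```text
pred leaf [508.  228.2  85.9] 8.6
s10 jamb [509.48 226.99  84.79   8.29   0.     0.  ] 1062 1.22 
    leaf [ 5.0993e+02  2.2659e+02  8.0620e+01  8.6800e+00 -6.0000e-01 -7.0000e-02] 367 2.58
    leaf in jamb [ 0.38 -0.46 -4.17] tool shift (x=-y,y=-z,z=x)
w10 jamb [508.34 227.52  84.95   8.45   0.     0.  ] 4718 0.64 
    leaf [ 5.0787e+02  2.2688e+02  8.5020e+01  8.2100e+00 -1.5000e-01 -3.1000e-01] 1423 1.35
    leaf in jamb [-0.56 -0.56  0.07] tool shift (x=-y,y=-z,z=x)
[-1.0281186   0.96530882 -3.39077538] [0.50822674 0.22655444 0.19988004]
```

View pics/c10.png

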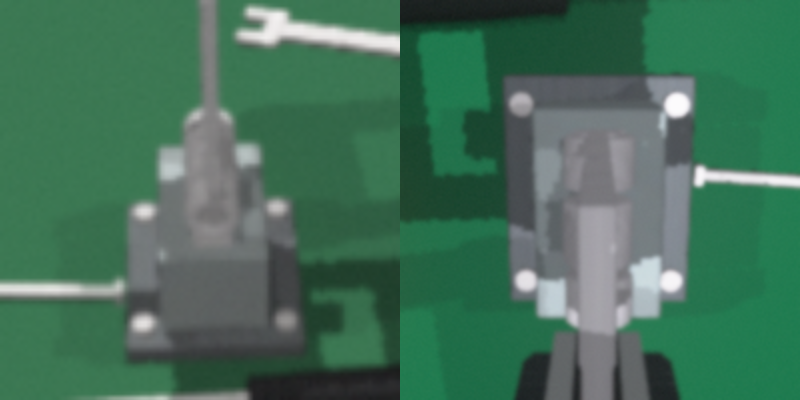

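```bash
sed -i 's/^        mk=inl.*/&\n        mk=mk\&((ql[...,2]>.024)|(abs(ql[...,1])<.013))/' fit.py
python3 - <<'E'
from fit import *
both(['s9','w9'] and ['s10','w10'],0)
for i in range(5):
    grab('wrist','wz');print(state()['contact_force'].round(2),(state()['tcp_pos']*1000).round(2))
grab('top','t10');both(['t10'],0)
E
```

```text
pred leaf [508.  228.2  85.9] 8.6
s10 jamb [509.48 226.99  84.79   8.29   0.     0.  ] 1062 1.22 
    leaf [ 5.0909e+02  2.2665e+02  8.5490e+01  8.2200e+00 -2.7000e-01  5.0000e-02] 282 1.03
    leaf in jamb [-0.44 -0.28  0.7 ] tool shift (x=-y,y=-z,z=x)
w10 jamb [508.34 227.52  84.95   8.45   0.     0.  ] 4718 0.64 
    leaf [ 5.0780e+02  2.2729e+02  8.5010e+01  8.4900e+00 -9.0000e-02 -1.1000e-01] 1224 0.36
    leaf in jamb [-0.57 -0.14  0.06] tool shift (x=-y,y=-z,z=x)
[ 0.27 -0.57 -2.5 ] [508.28 226.58 199.99]
[ 0.27  0.1  -2.04] [508.27 226.57 200.02]
[ 0.09 -0.32 -2.74] [508.21 226.58 199.96]
[-0.42 -0.03 -3.9 ] [508.21 226.58 199.93]
[ 0.09  0.08 -2.82] [508.19 226.57 199.88]
pred leaf [507.9 228.2  85.8] 8.6
t10 jamb [510.9  225.42  86.2    8.53   0.     0.  ] 282 1.91 
    leaf [ 5.1064e+02  2.2501e+02  8.3210e+01  9.5300e+00 -4.9000e-01 -2.3000e-01] 78 0.61
    leaf in jamb [-0.32 -0.36 -2.99] tool shift (x=-y,y=-z,z=x)
```

```bash
python3 - <<'E'
from fit import *
a=cv2.imread('pics/side0.png').astype(int);g=grab('side','s11');d=abs(g['image'][:,:,::-1].astype(int)-a).max(-1)
print('odd-stand diff',(d[125:200,285:300]>40).mean(),'driver/pin',(d[295:340,205:262]>40).mean(),'can',(d[230:295,165:200]>40).mean())
print(state()['gripper_width'],state()['joint_vel'].round(3)); print(finish_job())
E
```

```text
odd-stand diff 0.7528888888888889 driver/pin 0.0 can 0.0
0.00645089310005808 [-0.     0.001  0.001  0.001  0.001 -0.002]
the job is handed in; nothing more can be done
None
```

View pics/s11.png

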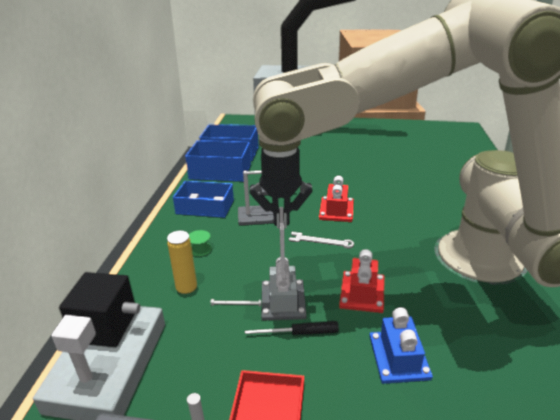

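View pics/t10.png

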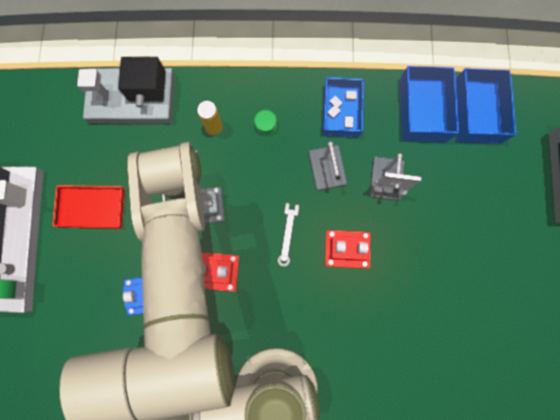

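I lifted the single-knuckle leaf off its peg and lowered its knuckle between the grey bracket's knuckles. I handed the job in at about 9.5 s with the gripper still holding it steady; no verdict is reported.

**Fit to the bracket.** Leaf hole centre relative to the bracket's hole centre, in mm:

| Camera | x | y | z |
|---|---|---|---|
| Wrist | -0.6 | -0.1 | +0.1 |
| Side | -0.4 | -0.3 | +0.7 |
| Top | -0.3 | -0.4 | -3.0 |

- **Axis:** the hole axes were parallel within about 0.1° by the wrist and side views. The top view gave 1.0°, still well under the limit.
- **Top-camera height:** I discounted the -3.0 mm. That bracket fit was poor (2 mm rms) because the arm hid most of the bracket. The same camera also read 2 mm low in the earlier hover check.

**Contact and rest.** The wrist force stayed close to the leaf's own weight, about 2–4 N downwards before and after lowering. I saw no sign of the leaf resting on the bracket. The arm was still.

**Other objects.**
- **Other leaf:** the side-picture comparison was no use here because the arm hid that leaf. The last top picture shows it hanging at the same pixels as at the start.
- **Can, pin and screwdriver blade:** the side picture was unchanged around the can and in a patch covering the pin and the screwdriver blade.
- **Wrench and spool:** by eye they are at the same places in the top picture as at the start. I did not measure them.

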